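# Close the twin seasoning mill and stack its refill tins

## Task

Finish refilling the twin seasoning mill. The screw cap only lies loosely on its neck: without lifting it off, turn it backward until its thread start drops, then screw it forward fully home; set the other lid on the other neck with its lugs in the slots, press it down and lock it with a quarter turn clockwise. Also stack all the refill tins that are there squarely, flat and lids up, in one column centred on the small wooden board and lined up with it, and do not knock over the small drink carton.

Things in the scene. Friction and masses are not known exactly. Their poses are not given: they have to be found in the camera images.
- mill: Fixed twin seasoning mill: dark steel base 125 x 245 mm, 25 mm high, two round aluminium hoppers (72 mm across) 124 mm apart along its y; both necks end 90 mm above the worktop. Origin under the base's centre on the worktop, z up, y along the long side; two dosing knobs stick out at its -x side. Place and yaw differ at each start. Angles below are seen from above.
- screw_neck (a point): Centre of the screw neck's top (mill 0, +62, 90 mm), axes as the mill's. Two-start thread, 56 mm across; its upper ridge is level with the neck top and has two opposite gaps (28 deg wide), on the line 44 deg counter-clockwise from mill +x. Each gap's counter-clockwise edge is a wall that also stands up 4.5 mm as a stop. From the gap the thread leads down clockwise 134 deg to an end stop.
- screw_cap: White ribbed cap, 67 mm across, 90 g: skirt and disc 27 mm high, on top a grip bar 44 mm long (along cap x), 14 mm thick, 27 to 49 mm above the origin. Origin: centre of the skirt's underside, z up. Two lugs inside the skirt under the bar's ends. It starts with lugs on the ridge, origin 1.5 mm below the neck top, 0.6 to 1.4 rad short (clockwise) of the gaps.
- cap_bar (a point): Middle of the screw cap's grip bar, 38 mm above the cap's origin, axes as the cap's. Turned back (counter-clockwise) the lugs meet the stop over the gap, bar at about 50 deg from mill +x; ungripped the cap then falls 10.5 mm, to 12 mm below the neck top (a firm grip holds it up). Screwing clockwise, easy running, lowers it 5 mm more, to 17 mm below; home, the bar lies along mill y.
- bayonet_neck (a point): Centre of the bayonet neck's top (mill 0, -62, 90 mm), axes as the mill's. Collar 56 mm across, level with the neck top, with two opposite slots (30 deg wide) on the mill's +x and -x sides. In its middle a grey spring plate, 36 mm across, its top 17 mm above the neck top, travel 9 mm, 0.8 N per mm.
- bayonet_lid: White lid without ribs, lying bar up on the worktop; otherwise shape, size, weight, bar, lugs and origin as the screw cap. It goes over the collar (2.5 mm play, 1.5 mm along the lugs) with its bar along mill x and then rests on the spring plate, origin about 7 mm below the neck top.
- lid_bar (a point): Middle of the bayonet lid's grip bar, 38 mm above the lid's origin, axes as the lid's. Pressed with about 6 N to origin 13 mm below the neck top (15.5 mm is the bottom), the lid turns 90 deg clockwise to a stop, bar along mill y (the other way a wall bars it); let go, the spring lifts its lugs into a recess and it stays, origin about 9.5 mm below the neck top.
- tin_0: Closed flat aluminium tin, 50 (x) x 76 (y) x 28 (z) mm, 0.1 to 0.2 kg, origin at the centre of its underside, z up. Three or all of the four tins are there.
- tin_1: A tin like tin_0.
- tin_2: A tin like tin_0.
- tin_3: A tin like tin_0.
- stack_board: Fixed wooden board, 70 (x) x 96 (y) x 6 (z) mm, on the worktop; origin at the centre of its underside. The column of tins stands on it, long sides along the board's long sides.
- small_carton: Bystander: dark upright drink carton, 27 x 33 x 57 mm, standing between the mill and the board; origin at the centre of its underside.
Mind the look-alikes: they are no part of the job. Leave any turquoise look-alike of the tin_3 alone.

How it is judged:
By the outcome, as a careful person would: the job done as asked, in the order asked, and still so for the second after the job is handed in, with the robot touching nothing.
Of tin_0, tin_1, tin_2, tin_3 only 3 to 4 are there at a start; the rules pass over those that are not, and their reading is None.
At some moment in a run one of bayonet_lid may be knocked a few centimetres aside while the robot is not near it.
Once in a run the grip may slacken for a moment while it holds something.
It also fails if it takes over 208 s, if anything falls off the work surface, if the arm or the gripper's body presses on something with over 40 N, if the wrist force passes 120 N, or if a joint passes its speed limit or range.

## Robot

A 6-joint arm with a two-finger parallel gripper is mounted at the origin on a cart in front of the work surface, level with it; the furniture and walls round the work are solid. World frame = base frame: x ahead of the robot, y to its left, z up, the work surface at z = 0. Lengths are in m, angles in rad, forces in N, time in s.
With the tool pointing down it reaches from about 0.25 to 0.725 m from the base axis. Payload 4 kg.
Tool frame: the origin (TCP) lies on the centre line of the jaws, within the pads' length; the fingertips stand 22 mm ahead of it and the grasp point (between the pads) lies 3 mm ahead of it; z points along the fingers, y is the line along which they close (so a half turn about z gives the same grasp; the last joint's range is limited). The gripper opens to 85 mm and grips with 20 to 120 N. Pads are 22 mm wide; open, the fingers measure 114 mm over their backs; the gripper's body (76 mm by 85 mm) begins 54 mm behind the grasp point. The pads swing forward as they close: fully open they stand 13 mm farther back than shut.
Start: joints at [-1.317, 0.241, 0.005, 1.335, 0, 1.571], TCP at [0.126, -0.484, 0.253] pointing down, gripper open.
Joint ranges: [-2.72, 2.72], [-1.05, 1.87], [-1.09, 1.28], [-1.99, 2.15], [-1.42, 1.44], [-3.14, 3.14]. Speed limits (rad/s): [2.79, 2.79, 3.14, 3.14, 3.14, 3.14].

## Interface

Orientations are given as a unit quaternion [x, y, z, w].
In Python, from workcell import bot gives the robot as it stands.
- The arm moves only by the shell command python3 -m inch 'ROWS'. ROWS is JSON, one flat list of numbers, 7 for each row, row after row: the shift along the world's x, y, z in mm, then the turn, a rotation vector about the world's x, y, z in rad, then the opening in per cent of the stroke, from 0 (shut) to 100 (fully open). A call has 1 to 8 rows; each row is the pose to reach, as a shift and turn from the pose commanded when the call began; what a row does not reach only later rows make up. A row lasts 1/12 s, in which the tool goes at most 41.7 mm and 7.16 degrees, less where a joint would pass 70% of its speed; a pose out of reach is approached as far as the arm can. A call with a gripper value outside its range is refused whole. The fingers move at their own pace and stop on an object; the grip force is fixed at half the most. Time passes only in rows, so rows that repeat a pose let the fingers close. It gives the time, the measured TCP pose, the force, the opening and the grip force at its end, in the units of the state.
- bot.get_obs(): the state, without advancing time (a new reading comes with each control period).
- bot.camera(name): name is "side" or "top"; returns the picture (400x640x3 uint8, blue, green, red); there is no depth.
- bot.camera_info(name): a dict with "intrinsics" (3x3 intrinsics, pixels), "camera_from_world" (4x4, takes a point from world to camera coordinates). Camera axes: x right, y down, z forward; pixel columns grow to the right and rows downward; lengths in m; the calibration is good to about 2 mm. A picture is of the moment at which its call begins. camera_info takes no time and is no camera call.
- bot.job_done(): hands the job in; it is judged then, once.
Trained networks look in the newest picture that a camera, given by its name, has taken for a name from the list of things; names that differ only in an ending like _2 or _b are one class to them, and where a whole thing is asked for, a point or a joint stands for the part that bears it (a point fixed in the world has none). Each returns a list of dicts, best first, with "confidence" (0 to 1); they miss things now and then, are a little off and sometimes report something else, mostly with a low value. They report only what shows in the picture. A call takes as long as a camera call. They do not tell look-alikes from the thing itself.
- bot.silhouettes(camera, target): "mask" (400x640 bool, what is visible of it) and "uv" ([column, row] in pixels, amid what is visible of it).
- bot.spot_point(camera, target): "uv" ([column, row] in pixels: a listed point, or the origin of a listed thing).
The state is a dict: "clock": time; "joint_pos": joint angles; "joint_vel": joint speeds; "tau": joint torques, N m; "eef_pos": TCP position; "tool_rot": TCP orientation; "ft_force": force on the tool from outside, world axes, zero at the start; "ft_torque": the same for the moment, N m; "grip_width": finger opening in m; "grasp_force": force on a finger pad.
Only numpy, scipy, OpenCV 4.12 (cv2) and the standard library are available. Lean on these libraries where they do the work, as an engineer would, in place of code of your own. Each camera call takes 0.05 s, during which the arm holds its last target. There are 200 camera calls.

## Working session

There is one attempt and no reset: what is moved stays moved. The work goes in short steps, Python scripts to look and compute and a shell command to move; the robot and the scene stay as the last step left them, time stands still between calls to the robot, and variables do not carry over. Pictures are saved under pics/ and viewed, at most 14 in all, crops included, and the job is handed in when it is done.

```bash
ls; mkdir -p pics; cat > h.py <<'E'
import numpy as np, cv2
from workcell import bot
def shot(cam,name):
    im=np.asarray(bot.camera(cam)); cv2.imwrite('pics/'+name+'.png',im); return im
def ray(cam,uv):
    i=bot.camera_info(cam); K=np.array(i["intrinsics"]);T=np.array(i["camera_from_world"])
    d=T[:3,:3].T@np.linalg.solve(K,[uv[0],uv[1],1.]); return -T[:3,:3].T@T[:3,3], d
def at_z(cam,uv,z):
    o,d=ray(cam,uv); return o+d*(z-o[2])/d[2]
def tri(u1,u2):
    (a,d),(b,e)=ray('top',u1),ray('side',u2)
    s=np.linalg.lstsq(np.c_[d,-e],b-a,rcond=None)[0]; p,q=a+d*s[0],b+e*s[1]
    return (p+q)/2,np.linalg.norm(p-q)
def px(cam,P):
    i=bot.camera_info(cam); T=np.array(i["camera_from_world"]);P=np.atleast_2d(P)
    c=P@T[:3,:3].T+T[:3,3]; q=c@np.array(i["intrinsics"]).T; return q[:,:2]/q[:,2:]
E
python3 - <<'E'
from h import *
np.set_printoptions(precision=3,suppress=True)
shot('top','t0');shot('side','s0')
for c in('top','side'):
    print(c,ray(c,(320,200)))
    for n in ['mill','screw_neck','screw_cap','cap_bar','bayonet_neck','bayonet_lid','lid_bar','tin_0','stack_board','small_carton']:
        print(n,[(np.round(d['uv']).astype(int).tolist(),round(d['confidence'],2)) for d in bot.spot_point(c,n)])
print(bot.get_obs())
E
```

```text
pics
top (array([ 0.418, -0.071,  1.076]), array([ 0.144,  0.017, -0.99 ]))
mill [([256, 170], 0.78), ([226, 157], 0.58)]
screw_neck [([225, 158], 0.78)]
screw_cap [([224, 157], 0.88)]
cap_bar [([221, 155], 0.9)]
bayonet_neck [([274, 168], 0.94)]
bayonet_lid [([372, 243], 0.91)]
lid_bar [([375, 246], 0.98)]
tin_0 [([265, 239], 0.98), ([423, 206], 0.95), ([319, 232], 0.77), ([208, 243], 0.62), ([431, 250], 0.57)]
stack_board [([372, 186], 0.71), ([276, 170], 0.59)]
small_carton [([348, 152], 0.65), ([373, 245], 0.33)]
side (array([ 0.219, -0.85 ,  0.759]), array([ 0.341,  0.716, -0.61 ]))
mill [([311, 184], 0.89)]
screw_neck [([305, 145], 0.69), ([306, 135], 0.67)]
screw_cap [([308, 146], 0.82)]
cap_bar [([307, 137], 0.97)]
bayonet_neck [([320, 169], 0.85), ([293, 267], 0.57)]
bayonet_lid [([289, 276], 0.93)]
lid_bar [([290, 267], 0.97)]
tin_0 [([258, 206], 0.9), ([364, 300], 0.82), ([273, 237], 0.71), ([311, 326], 0.63), ([237, 181], 0.56)]
stack_board [([349, 259], 0.95)]
small_carton [([368, 235], 0.94)]
{'clock': 1.1, 'joint_pos': array([-1.317,  0.241,  0.005,  1.335,  0.   ,  1.571]), 'joint_vel': array([ 0.   , -0.001, -0.   ,  0.002, -0.   ,  0.001]), 'tau': array([  0.   , -37.222,  25.269,   0.001,   0.   ,   0.   ]), 'eef_pos': array([ 0.126, -0.484,  0.253]), 'tool_rot': array([ 0.992,  0.127,  0.   , -0.   ]), 'ft_force': array([-0.668,  0.118, -0.303]), 'ft_torque': array([-0.017,  0.011, -0.036]), 'grasp_force': 0.0, 'grip_width': 0.08508055516452309}
```

```bash
python3 - <<'E'
import cv2
a=cv2.imread('pics/t0.png');b=cv2.imread('pics/s0.png')
cv2.imwrite('pics/t0c.png',cv2.resize(a[110:290,180:480],None,fx=2.66,fy=2.66,interpolation=cv2.INTER_CUBIC))
cv2.imwrite('pics/s0c.png',cv2.resize(b[110:350,200:440],None,fx=2.5,fy=2.5,interpolation=cv2.INTER_CUBIC))
E
```

```text
(no output)
```

View pics/t0c.png

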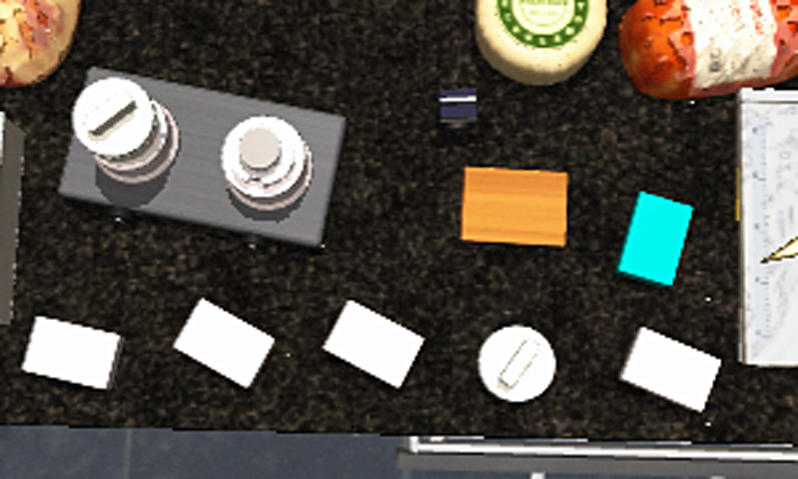

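View pics/s0c.png

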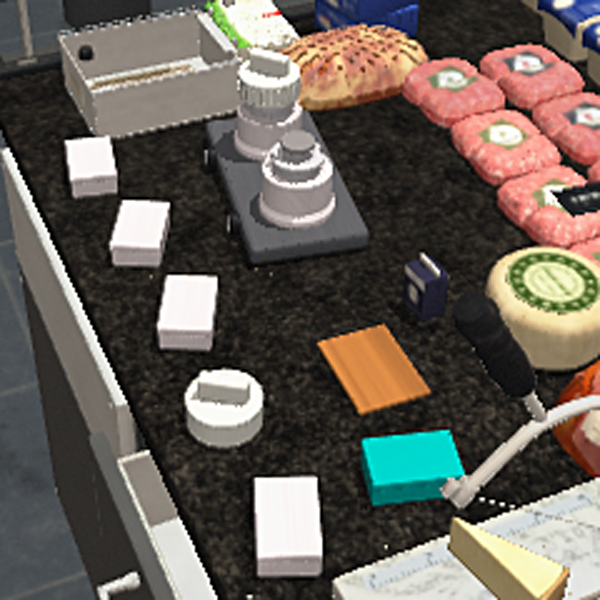

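```bash
cat > m.py <<'E'
from h import *
np.set_printoptions(precision=4,suppress=True)
def rect(mask,z,cam='top'):
    # rectangle of mask's contour on plane z, mm
    c=max(cv2.findContours(mask.astype(np.uint8),0,1)[0],key=cv2.contourArea)[:,0]
    P=np.array([at_z(cam,p,z)[:2] for p in c])*1000
    (x,y),(w,h),a=cv2.minAreaRect(P.astype(np.float32))
    if w>h: w,h,a=h,w,a-90   # a: angle of short side from world x
    return np.round([x,y,w,h,(a+90)%180-90],1)
E
python3 - <<'E'
from m import *
bot.camera('top');bot.camera('side')
for n,z in(('tin_0',.028),('stack_board',.006),('mill',.025),('bayonet_lid',.027),('small_carton',.057)):
    for d in bot.silhouettes('top',n): print(n,round(d['confidence'],2),np.round(d['uv']),rect(d['mask'],z))
t={n:[bot.spot_point(c,n) for c in('top','side')] for n in ['screw_cap','cap_bar','bayonet_neck','bayonet_lid','lid_bar','mill','stack_board','small_carton','screw_neck']}
for n,(a,b) in t.items():
    if a and b: print(n,*tri(a[0]['uv'],b[0]['uv']))
A=bot.spot_point('top','tin_0');B=bot.spot_point('side','tin_0')
for a in A:
    best=min((tri(a['uv'],b['uv']) for b in B),key=lambda r:r[1]+abs(r[0][2]))
    print('tin',a['confidence'],best, at_z('top',a['uv'],0))
# bars: dark top/edges
for q in [(93,67),(346,117),(322,246),(62,193)]: print(at_z('top',(q[0]/2.66+180,q[1]/2.66+110),.025)*1000)
print('capbar ends',[at_z('top',(x/2.66+180,y/2.66+110),.139)*1000 for x,y in((90,135),(134,100))])
print('lidbar ends',[at_z('top',(x/2.66+180,y/2.66+110),.049)*1000 for x,y in((503,383),(537,343))])
E
```

```text
tin_0 0.96 [434. 247.] [ 463.1 -316.4   52.7   81.7  -20.5]
tin_0 0.96 [206. 242.] [463.8 209.5  50.4  79.6 -10.9]
tin_0 0.76 [319. 235.] [480.5 -55.6  51.8  77.  -26.6]
tin_0 0.67 [266. 239.] [476.6  76.   51.2  79.9 -26.9]
tin_0 0.61 [426. 203.] [ 579.7 -303.8   53.2   78.7   73.3]
stack_board 0.82 [374. 187.] [ 608.7 -181.9   69.7   95.8    0.2]
stack_board 0.19 [319. 237.] [480.7 -55.6  51.4  76.5 -24.9]
mill 0.63 [264. 171.] [640.3 104.9 137.6 246.8  -9.9]
bayonet_lid 0.63 [377. 244.] [ 464.5 -181.3   62.6   63.6   46. ]
small_carton 0.72 [260. 176.] [633.  100.2 132.7 237.9 -10.1]
small_carton 0.51 [347. 150.] [ 687.3 -123.8   35.4   41.3  -88.8]
screw_cap [ 0.8856  0.4725 -1.1483] 0.11719093239474557
cap_bar [0.6577 0.1716 0.1172] 0.0037704018782016646
bayonet_neck [0.6471 0.0528 0.0837] 0.018349077226806555
bayonet_lid [ 0.4667 -0.1889  0.0082] 0.002294328912761881
lid_bar [ 0.4673 -0.1849  0.0339] 0.0012062193666288223
mill [0.6449 0.0943 0.0178] 0.014107072665018823
stack_board [ 0.6106 -0.182  -0.0007] 0.0018518990866359041
small_carton [ 0.697  -0.1217 -0.0071] 0.00751893
[... 183 characters left out ...]
ay([0.4692, 0.2083, 0.0008]), np.float64(0.0009513383021260646)) [0.4687 0.2086 0.    ]
tin 0.63 (array([0.4835, 0.0746, 0.0063]), np.float64(0.02382914480537011)) [0.4724 0.0788 0.    ]
tin 0.6 (array([ 0.49  , -0.0554, -0.0017]), np.float64(0.007042818449821282)) [ 0.4933 -0.0564  0.    ]
tin 0.6 (array([ 0.5739, -0.3048,  0.0001]), np.float64(0.008586866387280477)) [ 0.5698 -0.3033  0.    ]
[725.1608 209.0815  25.    ]
[684.2327 -24.9408  25.    ]
[564.6486  -7.1829  25.    ]
[606.7823 229.5282  25.    ]
capbar ends [array([634.7925, 177.5139, 139.    ]), array([664.9826, 143.5293, 139.    ])]
lidbar ends [array([ 446.0667, -169.0243,   49.    ]), array([ 481.2922, -198.1228,   49.    ])]
```

```bash
for i in 1 2 3; do python3 -m inch '[177,216,0,0,0,0.68,100,177,216,0,0,0,0.68,100,177,216,0,0,0,0.68,100,177,216,0,0,0,0.68,100,177,216,0,0,0,0.68,100,177,216,0,0,0,0.68,100,177,216,0,0,0,0.68,100,177,216,0,0,0,0.68,100]'; done
cat > ov.py <<'E'
from m import *
def R(a): a=np.radians(a); return np.array([[np.cos(a),-np.sin(a)],[np.sin(a),np.cos(a)]])
def box(x,y,a,w,h,z): return [list((np.array([x,y])+R(a)@[i*w/2,j*h/2])/1e3)+[z/1e3] for i,j in((1,1),(1,-1),(-1,-1),(-1,1))]
def circ(x,y,r,z): t=np.linspace(0,6.28,60); return np.c_[x+r*np.cos(t),y+r*np.sin(t),0*t+z]/1e3
def draw(cam,src,shapes,crop,f,out):
    im=cv2.imread('pics/'+src+'.png'); y0,y1,x0,x1=crop
    im=cv2.resize(im[y0:y1,x0:x1],None,fx=f,fy=f,interpolation=cv2.INTER_CUBIC)
    for s in shapes:
        p=(px(cam,np.array(s))-[x0,y0]+.5)*f
        cv2.polylines(im,[np.int32(np.round(p*8))],True,(0,0,255),1,cv2.LINE_AA,3)
    return im
E
cat > scene.py <<'E'
from ov import *
mx,my,ma=645.2,101.6,-9.9
sx,sy=np.array([mx,my])+R(ma)@[0,62]; bx,by=np.array([mx,my])+R(ma)@[0,-62]
S=[box(mx,my,ma,125,245,25),circ(sx,sy,33.5,115.5),box(sx,sy,-48.6,44,14,137.5),circ(bx,by,28,90),circ(bx,by,18,107),box(608.7,-181.9,0.2,70,96,6),
 circ(467,-185,33.5,27),box(467,-185,-40,44,14,49)]
for x,y,a in((463,-316,-20.5),(466,209,-10.9),(482,-55.5,-26),(475,76.5,-26.9)): S.append(box(x,y,a,50,76,28))
E
python3 - <<'E'
from scene import *
print(sx,sy,bx,by)
a=draw('top','t0',S,(120,280,180,480),2.66,'')
b=draw('side','s0',S,(120,350,210,410),2.5,'')
cv2.imwrite('pics/o1.png',a);cv2.imwrite('pics/o2.png',b)
E
```

```text
clock: 3.12
eef_pos: [0.3051, -0.2643, 0.2536]
tool_rot: [0.891, 0.453, 0.001, -0.0]
ft_force: [-0.6, 0.0, -0.8]
grip_width: 0.0854
grasp_force: 0.0
clock: 3.78
eef_pos: [0.4827, -0.0484, 0.253]
tool_rot: [0.69, 0.724, 0.001, 0.0]
ft_force: [-0.2, -0.2, 0.4]
grip_width: 0.0855
grasp_force: 0.0
clock: 4.45
eef_pos: [0.6588, 0.1678, 0.25]
tool_rot: [0.409, 0.912, 0.0, -0.001]
ft_force: [-0.7, -0.4, -1.6]
grip_width: 0.0854
grasp_force: 0.0
655.8596042173234 162.67677822159598 634.5403957826767 40.523221778404015
```

View pics/o1.png

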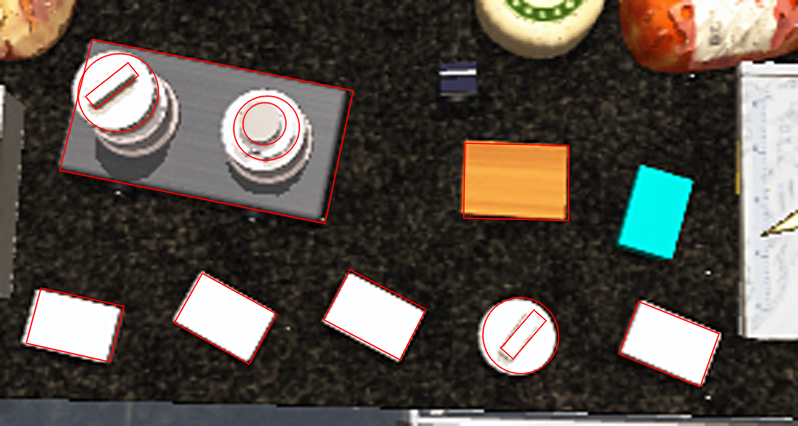

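View pics/o2.png

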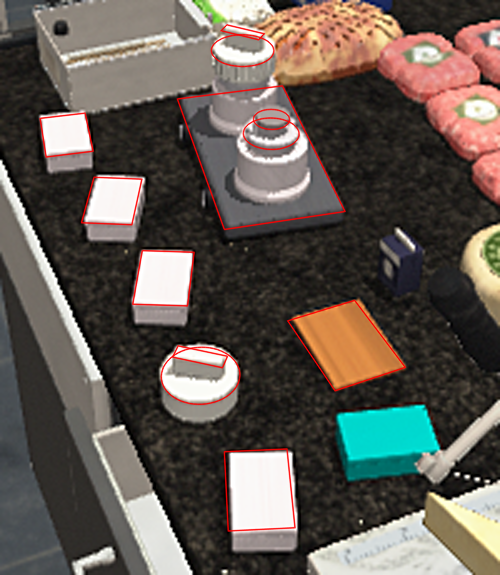

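```bash
python3 -m inch '[-1,-1,-60,0,0,0,40,-1,-1,-60,0,0,0,40,-1,-1,-60,0,0,0,40,-1,-1,-60,0,0,0,40]';python3 -m inch '[0,0,-52,0,0,0,40,0,0,-52,0,0,0,40,0,0,-52,0,0,0,40,0,0,-52,0,0,0,40]'; python3 -m inch '[0,0,0,0,0,0,0,0,0,0,0,0,0,0,0,0,0,0,0,0,0,0,0,0,0,0,0,0,0,0,0,0,0,0,0,0,0,0,0,0,0,0]'
```

```text
clock: 4.78
eef_pos: [0.6545, 0.1614, 0.1921]
tool_rot: [0.412, 0.911, -0.001, -0.001]
ft_force: [-0.3, 0.5, 0.6]
grip_width: 0.0389
grasp_force: 0.0
clock: 5.12
eef_pos: [0.6557, 0.1625, 0.1426]
tool_rot: [0.412, 0.911, 0.0, 0.0]
ft_force: [0.5, -0.3, 0.6]
grip_width: 0.0343
grasp_force: 0.0
clock: 5.62
eef_pos: [0.657, 0.1632, 0.1441]
tool_rot: [0.411, 0.911, 0.001, 0.002]
ft_force: [-0.0, -0.6, 5.8]
grip_width: 0.0122
grasp_force: 60.7
```

```bash
python3 -m inch '[0,0,2,0,0,0.1,0,0,0,2,0,0,0.2,0,0,0,2,0,0,0.3,0,0,0,2,0,0,0.4,0,0,0,2,0,0,0.5,0,0,0,2,0,0,0.6,0,0,0,2,0,0,0.7,0,0,0,2,0,0,0.7,0]'; python3 - <<'E'
from h import *
o=bot.get_obs();print(o['ft_force'],o['ft_torque'],o['grip_width'],o['eef_pos'],o['joint_pos'])
im=shot('side','s1');t=shot('top','t1')
for c in ('side','top'): print([ (d['uv'],d['confidence']) for d in bot.spot_point(c,'screw_cap')])
f=lambda a:cv2.resize(a,None,fx=3,fy=3,interpolation=cv2.INTER_CUBIC)
cv2.imwrite('pics/c1.png',np.hstack([f(im[90:220,250:380]),f(t[110:240,190:320])]))
E
```

```text
clock: 6.28
eef_pos: [0.6567, 0.1632, 0.1443]
tool_rot: [0.073, 0.997, 0.0, 0.001]
ft_force: [1.9, 0.7, 0.9]
grip_width: 0.0128
grasp_force: 60.0
[1.91915243 0.70653582 0.89963301] [ 0.10454329 -0.54460175  0.00699293] 0.01277308654828777 [0.65666141 0.16320187 0.14433419] [ 2.43640359e-01  6.50310371e-01  3.55464761e-01  1.27296620e+00
 -1.03616463e-04  3.89876001e-01]
[([304.7, 146.5], 0.81)]
[([226.6, 156.7], 0.62)]
```

View pics/c1.png

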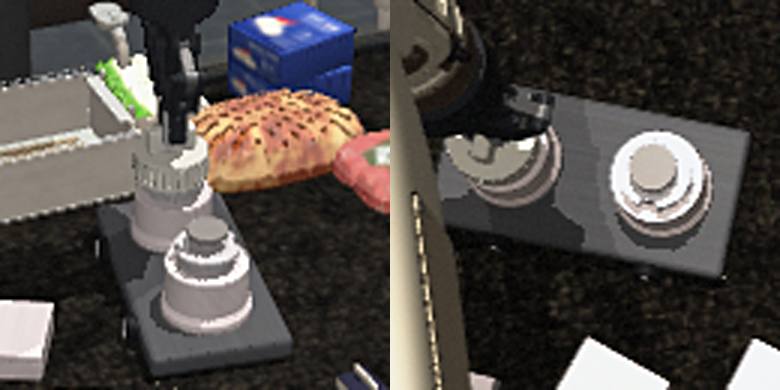

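```bash
cat > o.py <<'E'
from h import *
np.set_printoptions(precision=2,suppress=True)
o=bot.get_obs();q=o['tool_rot'];print('yaw_y',np.degrees(2*np.arctan2(q[1],q[0]))-90,'F',o['ft_force'],'T',o['ft_torque'],'p',o['eef_pos']*1000,'j',o['joint_pos'],'w',o['grip_width']*1000)
E
python3 -m inch '[0,0,0,0,0,0.1,0,0,0,0,0,0,0.2,0,0,0,0,0,0,0.3,0,0,0,0,0,0,0.4,0,0,0,0,0,0,0.5,0,0,0,0,0,0,0.6,0,0,0,0,0,0,0.7,0,0,0,0,0,0,0.7,0]'>/dev/null; python3 o.py
python3 -m inch '[0,0,0,0,0,0.05,0,0,0,0,0,0,0.1,0,0,0,0,0,0,0.1,0,0,0,0,0,0,0.1,0]'>/dev/null; python3 o.py
```

```text
yaw_y 121.75892168939251 F [5.64 0.82 0.03] T [ 0.4  -1.33  0.03] p [657.26 163.72 144.01] j [ 0.24  0.65  0.36  1.27  0.   -0.31] w 12.611932099562459
yaw_y 127.28692273231164 F [5.19 0.88 0.11] T [ 0.33 -1.42 -0.  ] p [657.54 163.64 144.05] j [ 0.24  0.65  0.36  1.27  0.   -0.41] w 12.604169784069043
```

```bash

for i in 1 2 3; do python3 -m inch '[0,0,0,0,0,0.03,0,0,0,0,0,0,0.06,0,0,0,0,0,0,0.06,0]'>/dev/null; python3 o.py; done
```

```text
yaw_y 130.76330341531173 F [ 6.29  0.8  -0.75] T [ 0.39 -1.52 -0.07] p [657.83 163.66 144.12] j [ 0.24  0.65  0.36  1.27  0.   -0.47] w 12.568288536633974
yaw_y 134.19005518730532 F [ 7.13  1.62 -1.75] T [ 0.34 -1.79 -0.19] p [658.25 163.62 144.23] j [ 0.24  0.65  0.36  1.27 -0.   -0.53] w 12.29925606101548
yaw_y 137.5562095625403 F [ 9.02  0.95 -2.65] T [ 0.09 -2.27 -0.36] p [659.12 163.2  144.33] j [ 0.24  0.65  0.36  1.27 -0.   -0.59] w 12.774985431192269
```

```bash

python3 -m inch '[-1,0,0,0,0,-0.05,0,-1,0,0,0,0,-0.05,0]'>/dev/null; python3 o.py; python3 -m inch '[0,0,0,0,0,0,40,0,0,0,0,0,0,40,0,0,0,0,0,0,40,0,0,0,0,0,0,40,0,0,0,0,0,0,40]'; python3 -m inch '[0,0,40,0,0,0,40,0,0,80,0,0,0,40,0,-100,80,0,0,0,40,0,-140,80,0,0,0,40,0,-140,80,0,0,0,40,0,-140,80,0,0,0,40]' >/dev/null
python3 o.py
python3 - <<'E'
from h import *
im=shot('side','s2');t=shot('top','t2')
for n in('screw_cap','cap_bar'):
  u,v=[bot.spot_point(c,n)[:1] for c in ('top','side')];print(n,u,v, tri(u[0]['uv'],v[0]['uv']) if u and v else '')
f=lambda a:cv2.resize(a,None,fx=3,fy=3,interpolation=cv2.INTER_CUBIC)
cv2.imwrite('pics/c2.png',np.hstack([f(im[90:220,250:380]),f(t[110:240,190:320])]))
E
```

```text
yaw_y 134.60783687164803 F [ 9.54  1.38 -2.75] T [ 0.32 -2.24 -0.18] p [658.02 163.69 144.22] j [ 0.24  0.65  0.35  1.27 -0.   -0.53] w 12.598142656776753
clock: 8.82
eef_pos: [0.6539, 0.1629, 0.143]
tool_rot: [-0.381, 0.925, 0.0, -0.001]
ft_force: [0.4, -0.9, 1.1]
grip_width: 0.0342
grasp_force: 0.0
yaw_y 134.54196660451208 F [-0.05  0.37 -1.07] T [ 0.03  0.04 -0.03] p [654.07  17.83 223.78] j [ 0.03  0.57  0.42  1.42 -0.   -0.75] w 34.050723334000764
screw_cap [] [{'uv': [308.7, 150.9], 'confidence': 0.85}] 
cap_bar [] [{'uv': [307.9, 139.8], 'confidence': 0.79}]
```

View pics/c2.png

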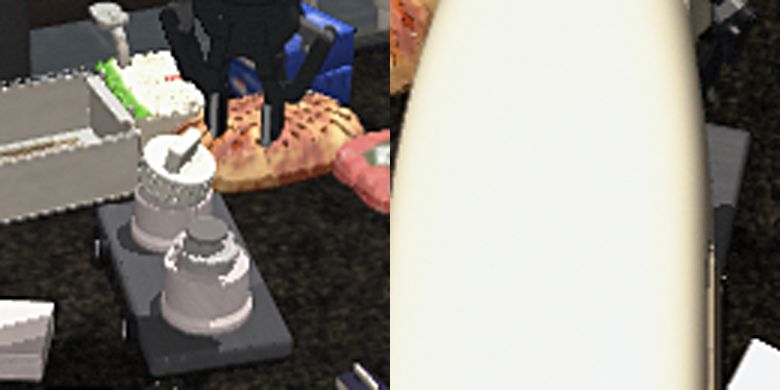

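```bash

python3 - <<'E'
from scene import *
cr=(110,170,280,340);f=6
ims=[]
for z in (78,88.5):
    Z=[circ(sx,sy,33.5,z),circ(sx,sy,33.5,z+27),box(sx,sy,40,44,14,z+49)]
    ims.append(draw('side','s2',Z,cr,f,''))
cv2.imwrite('pics/c3.png',np.hstack(ims))
E
```

```text
(no output)
```

View pics/c3.png

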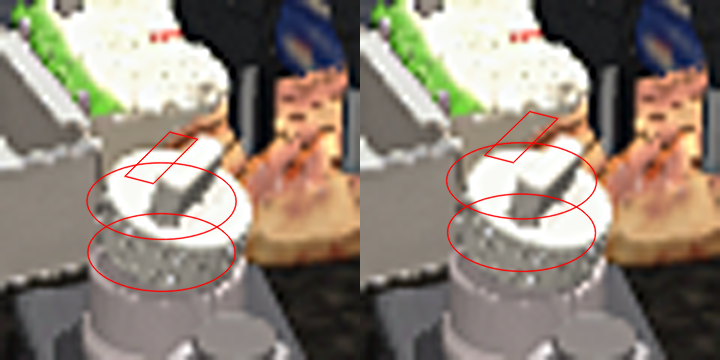

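```bash
python3 -m inch '[-100,-130,0,0,0,0,40,-100,-130,0,0,0,0,40,-100,-130,0,0,0,0,40,-100,-130,0,0,0,0,40,-100,-130,0,0,0,0,40]' >/dev/null
python3 - <<'E'
from scene import *
shot('top','t3'); shot('side','s3')
Z=[circ(sx,sy,33.5,105),box(sx,sy,40,44,14,127)]
cr=(120,190,190,260)
a=draw('top','t3',[],cr,5.5,'');b=draw('top','t3',Z,cr,5.5,'')
cv2.imwrite('pics/c4.png',np.hstack([a,b]))
for n in('screw_cap','cap_bar'):
  u,v=[bot.spot_point(c,n)[:1] for c in ('top','side')];print(n,u,v, tri(u[0]['uv'],v[0]['uv']) if u and v else '')
print(px('top',[[sx/1e3,sy/1e3,.116],[sx/1e3,sy/1e3,.078]]),px('side',[[sx/1e3,sy/1e3,.116],[sx/1e3,sy/1e3,.078]]))
E
```

```text
screw_cap [{'uv': [227.0, 156.4], 'confidence': 0.7}] [{'uv': [307.9, 149.0], 'confidence': 0.63}] (array([0.6592, 0.1622, 0.0848]), np.float64(0.0018873627020012823))
cap_bar [{'uv': [227.5, 150.4], 'confidence': 0.67}] [{'uv': [308.6, 137.7], 'confidence': 0.68}] (array([0.6602, 0.1531, 0.1253]), np.float64(0.0037537048616340493))
[[223.7171 154.0722]
 [227.4729 158.1493]] [[306.3564 139.2565]
 [306.3458 151.3689]]
```

View pics/c4.png

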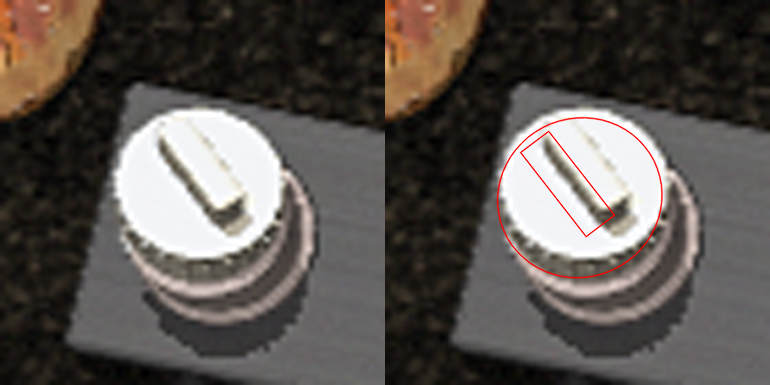

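```bash
python3 -m inch '[102,276,0,0,0,0.04,60,102,276,0,0,0,0.04,60,102,276,0,0,0,0.04,60,102,276,0,0,0,0.04,60,102,276,0,0,0,0.04,60,102,276,0,0,0,0.04,60,102,276,0,0,0,0.04,60,102,276,0,0,0,0.04,60]' >/dev/null; python3 o.py
python3 -m inch '[0,0,-40,0,0,0,60,0,0,-70,0,0,0,60,0,0,-80,0,0,0,60,0,0,-80,0,0,0,60,0,0,-80,0,0,0,60]' >/dev/null; python3 o.py
python3 -m inch '[0,0,0,0,0,0,0,0,0,0,0,0,0,0,0,0,0,0,0,0,0,0,0,0,0,0,0,0,0,0,0,0,0,0,0,0,0,0,0,0,0,0]';python3 o.py
```

```text
yaw_y 137.70316901054647 F [-1.16 -0.53 -1.13] T [-0.02  0.07  0.02] p [657.46 178.7  220.94] j [ 0.26  0.63  0.52  1.46  0.   -0.57] w 51.275750131908936
yaw_y 137.2141930453007 F [ 0.13 -0.37 -0.18] T [-0.01 -0.    0.02] p [656.46 170.31 143.24] j [ 0.25  0.66  0.36  1.28  0.   -0.57] w 51.30487781179465
clock: 11.92
eef_pos: [0.6598, 0.1704, 0.1487]
tool_rot: [-0.4, 0.917, -0.0, 0.005]
ft_force: [1.4, 0.4, 13.0]
grip_width: -0.0
grasp_force: 6.7
yaw_y 137.12657779611976 F [ 1.45  0.45 13.  ] T [ 0.21 -0.15 -0.03] p [659.84 170.39 148.7 ] j [ 0.25  0.65  0.37  1.28  0.   -0.57] w -0.03464505485739103
```

```bash
python3 -m inch '[0,0,40,0,0,0,0,0,0,80,0,0,0,0,-30,-40,80,0,0,0,0,-60,-80,80,0,0,0,0,-100,-120,80,0,0,0,50,-100,-160,80,0,0,0,50,-100,-200,80,0,0,0,50,-100,-240,80,0,0,0,50]' >/dev/null
python3 -m inch '[0,0,0,0,0,0,50,0,0,0,0,0,0,50]'>/dev/null; python3 o.py
python3 - <<'E'
from scene import *
shot('top','t4'); shot('side','s4')
Z=[circ(sx,sy+2,33.5,105),box(sx,sy+2,40,44,14,127)]
a=draw('top','t4',[],(120,190,190,260),5.5,'');b=draw('side','s4',Z,(110,180,270,340),5.5,'')
cv2.imwrite('pics/c5.png',np.hstack([a,b]))
for n in('screw_cap','cap_bar'):
  u,v=[bot.spot_point(c,n)[:1] for c in ('top','side')];print(n,u,v, tri(u[0]['uv'],v[0]['uv']) if u and v else '')
E
```

```text
yaw_y 136.84092666030242 F [0.2  0.48 0.05] T [ 0.04  0.01 -0.03] p [557.28 -52.73 223.78] j [-0.09  0.37  0.11  1.31  0.   -0.91] w 42.82905503566387
screw_cap [{'uv': [226.9, 157.9], 'confidence': 0.79}] [{'uv': [309.6, 149.8], 'confidence': 0.68}] (array([0.6602, 0.1619, 0.0815]), np.float64(0.009393509534285532))
cap_bar [{'uv': [218.4, 156.4], 'confidence': 0.92}] [{'uv': [303.2, 136.8], 'confidence': 0.65}] (array([0.6503, 0.1731, 0.1191]), np.float64(0.0015759779882136276))
```

View pics/c5.png

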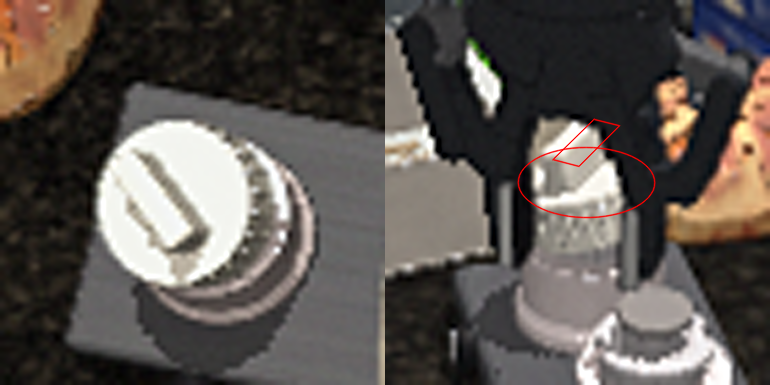

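```bash
python3 -m inch '[98,218,0,0,0,0,75,98,218,0,0,0,0,75,98,218,0,0,0,0,75,98,218,0,0,0,0,75,98,218,0,0,0,0,75,98,218,0,0,0,0,75,98,218,0,0,0,0,75,98,218,0,0,0,0,75]' >/dev/null; 
python3 -m inch '[0,0,-40,0,0,0,75,0,0,-70,0,0,0,75,0,0,-80,0,0,0,75,0,0,-80,0,0,0,75,0,0,-80,0,0,0,75]' >/dev/null; python3 o.py
python3 -m inch '[0,0,0,0,0,0,0,0,0,0,0,0,0,0,0,0,0,0,0,0,0,0,0,0,0,0,0,0,0,0,0,0,0,0,0,0,0,0,0,0,0,0,0,0,0,0,0,0,0]';python3 o.py
```

```text
yaw_y 137.0700216531714 F [0.18 0.67 0.72] T [-0.02 -0.04 -0.01] p [655.25 166.91 143.82] j [ 0.25  0.65  0.36  1.28 -0.   -0.57] w 63.68720949467363
clock: 14.72
eef_pos: [0.6574, 0.1683, 0.1485]
tool_rot: [-0.4, 0.917, -0.0, 0.004]
ft_force: [-2.2, -0.1, 11.3]
grip_width: 0.0
grasp_force: 5.7
yaw_y 137.12151022342215 F [-2.22 -0.15 11.33] T [0.01 0.4  0.01] p [657.4  168.29 148.49] j [ 0.25  0.65  0.36  1.28  0.   -0.57] w 0.0017640005027559963
```

```bash
python3 -m inch '[1,-2,30,0,0,-0.03,0,1,-2,30,0,0,-0.03,75,1,-2,30,0,0,-0.03,75,1,-2,30,0,0,-0.03,75,1,-2,30,0,0,-0.03,75,1,-2,30,0,0,-0.03,75,1,-2,-9,0,0,-0.03,75,1,-2,-9,0,0,-0.03,75]' >/dev/null; 
python3 -m inch '[0,0,0,0,0,0,75,0,0,0,0,0,0,75]' >/dev/null; python3 o.py
python3 -m inch '[0,0,0,0,0,0,0,0,0,0,0,0,0,0,0,0,0,0,0,0,0,0,0,0,0,0,0,0,0,0,0,0,0,0,0,0,0,0,0,0,0,0,0,0,0,0,0,0,0]';python3 o.py
```

```text
yaw_y 135.39158235362547 F [-0.09  0.07 -0.88] T [0.05 0.04 0.01] p [656.4  165.55 134.41] j [ 0.25  0.66  0.35  1.26  0.   -0.55] w 63.8046060966499
clock: 16.13
eef_pos: [0.6567, 0.1659, 0.1355]
tool_rot: [-0.386, 0.923, 0.0, 0.001]
ft_force: [-2.0, 0.7, 5.6]
grip_width: 0.0123
grasp_force: 56.6
yaw_y 135.39505812433526 F [-2.03  0.75  5.58] T [ 0.09  0.42 -0.12] p [656.68 165.89 135.51] j [ 0.25  0.66  0.35  1.26  0.   -0.55] w 12.270301244345683
```

```bash
python3 -m inch '[0,0,0,0,0,-0.11,0,0,0,0,0,0,-0.22,0,0,0,0,0,0,-0.33,0,0,0,-1,0,0,-0.44,0,0,0,-1,0,0,-0.55,0,0,0,-1,0,0,-0.66,0,0,0,-1,0,0,-0.77,0,0,0,-1,0,0,-0.77,0]';python3 o.py
```

```text
clock: 16.8
eef_pos: [0.6567, 0.1656, 0.1341]
tool_rot: [-0.01, 1.0, 0.0, 0.001]
ft_force: [-0.7, 1.0, 4.6]
grip_width: 0.0123
grasp_force: 63.4
yaw_y 91.1593295545415 F [-0.69  1.    4.57] T [ 0.2   0.36 -0.08] p [656.74 165.62 134.06] j [0.25 0.66 0.34 1.25 0.   0.23] w 12.261342073583371
```

```bash
python3 -m inch '[0,0,0,0,0,-0.11,0,0,0,-1,0,0,-0.22,0,0,0,-1,0,0,-0.33,0,0,0,-1,0,0,-0.44,0,0,0,-2,0,0,-0.55,0,0,0,-2,0,0,-0.66,0,0,0,-2,0,0,-0.77,0,0,0,-2,0,0,-0.77,0]';python3 o.py
python3 -m inch '[0,0,0,0,0,-0.1,0,0,0,-1,0,0,-0.2,0,0,0,-1,0,0,-0.3,0,0,0,-1,0,0,-0.4,0,0,0,-2,0,0,-0.5,0,0,0,-2,0,0,-0.6,0,0,0,-2,0,0,-0.6,0]'>/dev/null;python3 o.py
```

```text
clock: 17.47
eef_pos: [0.6566, 0.1665, 0.1324]
tool_rot: [0.365, 0.931, 0.001, 0.0]
ft_force: [-1.2, 2.0, 5.3]
grip_width: 0.0124
grasp_force: 63.5
yaw_y 47.15227454641098 F [-1.21  2.02  5.33] T [ 0.53  0.41 -0.11] p [656.64 166.51 132.39] j [0.25 0.66 0.34 1.25 0.   1.  ] w 12.434044297092866
yaw_y 12.816009103268968 F [-0.39  2.55  6.04] T [ 0.7   0.07 -0.11] p [657.28 167.13 131.08] j [0.25 0.66 0.34 1.25 0.   1.6 ] w 11.908827718618685
```

```bash
python3 -m inch '[0,0,0,0,0,-0.1,0,0,0,-1,0,0,-0.2,0,0,0,-1,0,0,-0.3,0,0,0,-1,0,0,-0.35,0,0,0,-1,0,0,-0.35,0]'>/dev/null;python3 o.py
for i in 1 2 3; do python3 -m inch '[0,0,0,0,0,-0.03,0,0,0,0,0,0,-0.06,0,0,0,0,0,0,-0.06,0]'>/dev/null;python3 o.py; done
```

```text
yaw_y -7.159719397364 F [-1.42  0.92  7.88] T [0.24 0.14 0.01] p [657.59 166.27 130.29] j [0.25 0.66 0.34 1.24 0.   1.94] w 12.152711920165352
yaw_y -10.560541781475308 F [1.   0.1  5.69] T [ 0.15 -0.27  0.02] p [658.3  166.15 130.27] j [0.25 0.66 0.34 1.24 0.   2.  ] w 12.443044415152128
yaw_y -13.99558073798272 F [-2.18  0.41  7.36] T [ 0.29  0.43 -0.24] p [657.25 166.13 130.04] j [0.25 0.66 0.34 1.24 0.   2.06] w 12.130188701829603
yaw_y -17.326470445072502 F [-2.43  0.59  7.42] T [0.47 0.46 0.52] p [656.91 166.65 129.95] j [0.25 0.66 0.34 1.24 0.   2.12] w 12.36954892105817
```

```bash
python3 -m inch '[0,0,0,0,0,0,50,0,0,0,0,0,0,50,0,0,0,0,0,0,50,0,0,40,0,0,0,50,0,0,80,0,0,0,50,0,0,100,0,0,0,50,0,0,100,0,0,0,50]'>/dev/null;python3 o.py
python3 - <<'E'
from scene import *
shot('top','t6'); shot('side','s6')
for n in('bayonet_lid','lid_bar'):
  u,v=[bot.spot_point(c,n)[:1] for c in ('top','side')];print(n,u,v, tri(u[0]['uv'],v[0]['uv']) if u and v else '')
for d in bot.silhouettes('top','bayonet_lid')[:1]: print(rect(d['mask'],.027))
im=cv2.imread('pics/t6.png')[220:270,350:400]; print()
b=draw('top','t6',[],(220,275,345,400),7,'')
Z=[circ(467,-185,33.5,0),circ(467,-185,33.5,27),box(467,-185,-40,44,14,49)]
c=draw('side','s6',Z,(240,295,260,315),7,'')
cv2.imwrite('pics/c6.png',np.hstack([b,c]))
E
```

```text
yaw_y -17.54881047847799 F [ 1.05  0.47 -0.34] T [-0.01 -0.   -0.02] p [659.24 166.06 234.92] j [ 0.25  0.62  0.53  1.47 -0.    2.12] w 42.789929461427185
bayonet_lid [{'uv': [374.3, 247.0], 'confidence': 0.8}] [{'uv': [292.0, 275.3], 'confidence': 0.86}] (array([ 0.4677, -0.1862,  0.0088]), np.float64(0.0076040248740645855))
lid_bar [{'uv': [379.1, 245.8], 'confidence': 0.83}] [{'uv': [290.9, 268.0], 'confidence': 0.74}] (array([ 0.4664, -0.1932,  0.0388]), np.float64(0.001185406462178645))
[ 465.1 -181.9   62.6   65.3   46. ]
```

View pics/c6.png

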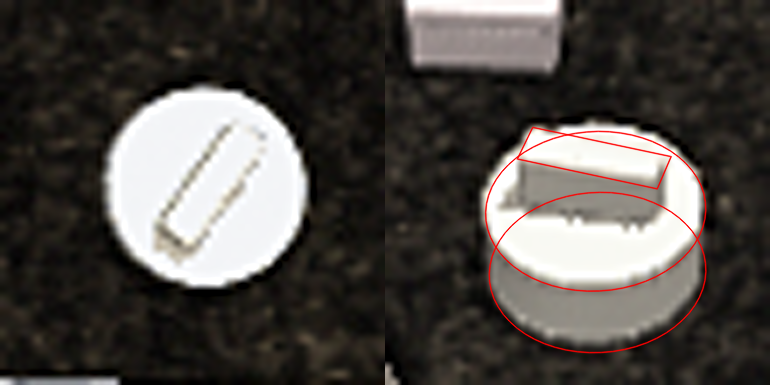

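```bash
python3 -m inch '[-65,-117,-10,0,0,0.43,50,-65,-117,-10,0,0,0.43,50,-65,-117,-10,0,0,0.43,50,-65,-117,-10,0,0,0.43,50,-65,-117,-10,0,0,0.43,50,-65,-117,-10,0,0,0.43,50]'>/dev/null
python3 -m inch '[-125,-235,-80,0,0,0.84,50,-125,-235,-80,0,0,0.84,50,-125,-235,-80,0,0,0.84,50,-125,-235,-80,0,0,0.84,50,-125,-235,-80,0,0,0.84,50,-125,-235,-80,0,0,0.84,50,-125,-235,-80,0,0,0.84,50,-125,-235,-80,0,0,0.84,50]'>/dev/null
python3 -m inch '[0,0,0,0,0,0,50,0,0,0,0,0,0,50]'>/dev/null;python3 o.py
python3 - <<'E'
from scene import *
for u,v,z in((374.4,246.7,.027),(375.5,246.1,.049),(249/7+345,131/7+220,.049),(178/7+345,234/7+220,.049)): print(at_z('top',(u-.5,v-.5),z)*1e3)
shot('top','t7'); shot('side','s7')
for z in (73,):
    Z=[circ(sx,sy+2,33.5,z),circ(sx,sy+2,33.5,z+27),box(sx,sy+2,-100,44,14,z+49)]
    a=draw('top','t7',Z,(120,190,190,260),5.5,'');b=draw('side','s7',Z,(110,180,270,340),5.5,'')
cv2.imwrite('pics/c7.png',np.hstack([a,b]))
E
```

```text
yaw_y 55.10982957396564 F [0.67 0.21 0.9 ] T [ 0.03 -0.02  0.04] p [ 467.69 -185.88  138.34] j [-0.38  0.33 -0.19  1.05  0.    0.23] w 42.084000665426906
[ 465.1276 -182.2133   27.    ]
[ 465.5895 -182.3908   49.    ]
[ 482.8711 -193.9338   49.    ]
[ 448.5254 -170.9045   49.    ]
```

View pics/c7.png

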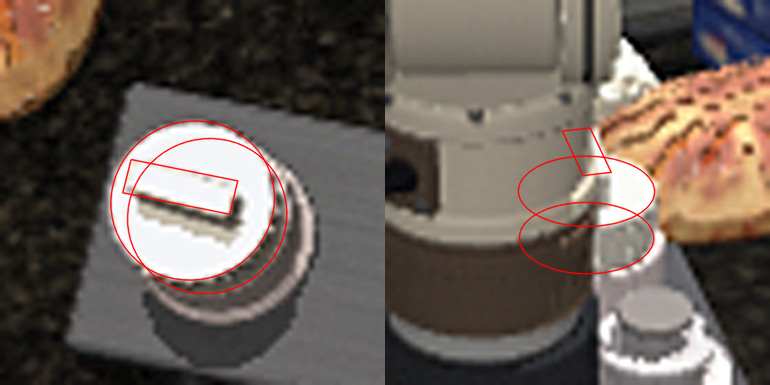

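```bash
python3 -m inch '[-2,3,-40,0,0,0.02,50,-2,3,-70,0,0,0.02,50,-2,3,-81,0,0,0.02,50,-2,3,-81,0,0,0.02,50,-2,3,-81,0,0,0.02,50]'>/dev/null;python3 o.py
python3 -m inch '[0,0,0,0,0,0,0,0,0,0,0,0,0,0,0,0,0,0,0,0,0,0,0,0,0,0,0,0,0,0,0,0,0,0,0,0,0,0,0,0,0,0]'>/dev/null;python3 o.py
python3 -m inch '[0,0,40,0,0,0,0,0,0,80,0,0,0,0,0,0,110,0,0,0,0,0,0,110,0,0,0,0,0,0,110,0,0,0,0]';python3 o.py
```

```text
yaw_y 56.435156523400224 F [0.69 0.3  0.21] T [-0.03 -0.04 -0.03] p [ 465.26 -182.22   57.28] j [-0.37  0.42 -0.3   0.85  0.    0.21] w 42.64630176676778
yaw_y 56.33104596484253 F [1.05 1.96 5.36] T [ 0.3  -0.15  0.06] p [ 466.17 -183.67   59.04] j [-0.38  0.41 -0.3   0.85  0.    0.21] w 12.424027352754157
clock: 22.92
eef_pos: [0.4658, -0.1842, 0.1697]
tool_rot: [0.29, 0.957, -0.0, 0.003]
ft_force: [-0.6, -0.3, -0.8]
grip_width: 0.0125
grasp_force: 59.2
yaw_y 56.30115917010838 F [-0.61 -0.34 -0.85] T [ 0.04  0.05 -0.05] p [ 465.84 -184.2   169.68] j [-0.38  0.29 -0.15  1.12 -0.    0.21] w 12.501178289327381
```

```bash
python3 -m inch '[84,113,15,0,0,0.2,0,84,113,15,0,0,0.2,0,84,113,15,0,0,0.2,0,84,113,15,0,0,0.2,0,84,113,15,0,0,0.2,0]';
python3 - <<'E'
from scene import *
im=cv2.imread('pics/t7.png')
c=px('top',[[bx/1e3,by/1e3,.107]])[0];print(c)
x,y=np.int32(c)
Z=[circ(bx,by+2,28,90),circ(bx,by+2,18,107),circ(bx,by+2,36,25)]
a=draw('top','t7',[],(y-25,y+30,x-25,x+30),7,'');b=draw('top','t7',Z,(y-25,y+30,x-25,x+30),7,'')
cv2.imwrite('pics/c8.png',np.hstack([a,b]))
E
```

```text
clock: 23.33
eef_pos: [0.5498, -0.0672, 0.1807]
tool_rot: [0.19, 0.982, 0.0, -0.001]
ft_force: [0.9, -0.6, -1.0]
grip_width: 0.0126
grasp_force: 59.3
[278.7481 165.8012]
```

View pics/c8.png

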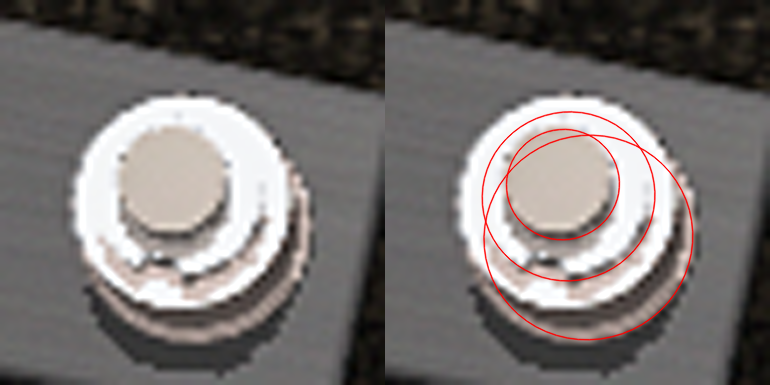

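```bash
python3 -m inch '[88,112,5,0,0,0.21,0,88,112,5,0,0,0.21,0,88,112,5,0,0,0.21,0,88,112,5,0,0,0.21,0,88,112,5,0,0,0.21,0,88,112,5,0,0,0.21,0,88,112,5,0,0,0.21,0]'>/dev/null; python3 o.py
```

```text
yaw_y 79.7599152852367 F [-0.17  0.21 -0.84] T [-0.01 -0.04 -0.02] p [634.96  40.41 185.55] j [ 0.06  0.55  0.29  1.31 -0.    0.24] w 12.173794881072501
```

```bash
python3 -m inch '[2.5,3.3,-20,0,0,0,0,2.5,3.3,-33,0,0,0,0,2.5,3.3,-33,0,0,0,0,2.5,3.3,-33,0,0,0,0]'>/dev/null; python3 o.py
for i in 1 2 3; do python3 -m inch '[0,0,-2,0,0,0,0,0,0,-4,0,0,0,0,0,0,-4,0,0,0,0]'>/dev/null; python3 o.py;done
```

```text
yaw_y 79.69888354043059 F [-0.09 -0.17 -0.49] T [0. 0. 0.] p [637.3   43.24 153.3 ] j [ 0.07  0.57  0.24  1.24 -0.    0.25] w 11.994794283944767
yaw_y 79.77846689603194 F [-0.39 -0.33 -0.98] T [-0.03  0.05  0.02] p [639.16  44.41 150.97] j [ 0.07  0.57  0.24  1.24 -0.    0.25] w 12.01601137384542
yaw_y 79.81759337138271 F [-0.26 -0.65 -2.36] T [0.   0.04 0.04] p [638.78  44.88 146.  ] j [ 0.07  0.58  0.23  1.23 -0.    0.25] w 12.086577267723408
yaw_y 79.82048710832271 F [-0.16  0.77 -0.53] T [ 0.03 -0.03  0.02] p [638.94  44.95 141.88] j [0.07 0.58 0.23 1.22 0.   0.25] w 12.152906745528218
```

```bash
python3 -m inch '[-1.5,-1,0,0,0,0,0,-1.5,-1,-2,0,0,0,0,-1.5,-1,-2,0,0,0,0]'>/dev/null; python3 o.py
for i in 1 2 3; do python3 -m inch '[0,0,-2,0,0,0,0,0,0,-2,0,0,0,0]'>/dev/null; python3 o.py;done
```

```text
yaw_y 79.81281224845958 F [-0.11 -0.32  1.09] T [-0.01  0.    0.01] p [637.52  43.86 140.35] j [0.07 0.58 0.22 1.21 0.   0.25] w 12.421291962580973
yaw_y 79.81044418837871 F [-0.23  0.25  2.19] T [0.01 0.15 0.03] p [637.57  43.85 138.48] j [ 0.07  0.58  0.22  1.21 -0.    0.25] w 12.126006000689157
yaw_y 79.81348291508127 F [-1.3   0.17  4.61] T [-0.02  0.24  0.04] p [637.54  43.87 136.51] j [ 0.07  0.58  0.21  1.2  -0.    0.25] w 12.13591569694071
yaw_y 79.81062496507656 F [-2.24  0.14  5.86] T [-0.03  0.37  0.02] p [637.56  43.85 134.61] j [ 0.07  0.58  0.21  1.2  -0.    0.25] w 12.328399865703142
```

```bash
python3 -m inch '[-1,0,-1,0,0,0,0,-1,0,-1,0,0,0,0]'>/dev/null; python3 o.py
python3 -m inch '[0,0,0,0,0,-0.1,0,0,0,0,0,0,-0.2,0,0,0,0,0,0,-0.3,0,0,0,0,0,0,-0.3,0]'>/dev/null; python3 o.py
```

```text
yaw_y 79.81031171852007 F [-0.66  0.3   5.19] T [-0.05 -0.03  0.01] p [637.48  43.85 134.21] j [ 0.07  0.58  0.21  1.19 -0.    0.25] w 11.895789857657268
yaw_y 62.42656577086265 F [0.27 0.16 6.1 ] T [-0.02 -0.   -0.06] p [637.58  43.81 134.41] j [ 0.07  0.58  0.21  1.19 -0.    0.55] w 12.603540705788195
```

```bash
python3 -m inch '[0,0,0,0,0,-0.1,0,0,0,0,0,0,-0.2,0,0,0,0,0,0,-0.3,0,0,0,0,0,0,-0.4,0,0,0,0,0,0,-0.5,0,0,0,0,0,0,-0.5,0]'>/dev/null; python3 o.py
python3 -m inch '[0,0,0,0,0,-0.1,0,0,0,0,0,0,-0.2,0,0,0,0,0,0,-0.3,0,0,0,0,0,0,-0.4,0,0,0,0,0,0,-0.5,0,0,0,0,0,0,-0.6,0,0,0,0,0,0,-0.6,0]'>/dev/null; python3 o.py
for i in 1 2 3; do python3 -m inch '[0,0,0,0,0,-0.03,0,0,0,0,0,0,-0.06,0,0,0,0,0,0,-0.06,0]'>/dev/null;python3 o.py; done
```

```text
yaw_y 33.77293656130385 F [1.26 0.32 5.62] T [-0.07  0.02 -0.03] p [637.71  43.73 134.43] j [ 0.07  0.58  0.21  1.19 -0.    1.05] w 12.232139448068397
yaw_y -0.6068815724652552 F [-0.67 -0.71  5.37] T [-0.15 -0.04  0.  ] p [637.72  43.61 134.46] j [ 0.07  0.58  0.21  1.19 -0.    1.65] w 12.24287535779052
yaw_y -3.9083511360717154 F [-0.04 -0.63  5.96] T [-0.2   0.02 -0.02] p [637.71  43.57 134.44] j [ 0.07  0.58  0.21  1.19 -0.    1.71] w 12.3481203540576
yaw_y -7.350602598423663 F [-0.11 -1.43  5.63] T [-0.17 -0.02  0.03] p [637.71  43.54 134.45] j [ 0.07  0.58  0.21  1.19 -0.    1.77] w 11.932400237942879
yaw_y -10.777052013228328 F [ 0.67 -0.54  5.53] T [-0.22  0.05  0.04] p [637.64  43.55 134.44] j [ 0.07  0.58  0.21  1.19 -0.    1.83] w 12.270986566662538
```

```bash

for i in 1 2; do python3 -m inch '[0,0,0,0,0,-0.02,0,0,0,0,0,0,-0.04,0,0,0,0,0,0,-0.04,0]'>/dev/null;python3 o.py; done
```

```text
yaw_y -13.026644408819081 F [0.08 0.28 6.21] T [-0.13  0.28  0.18] p [637.17  43.7  134.38] j [ 0.07  0.58  0.21  1.19 -0.    1.87] w 12.031341695140805
yaw_y -15.229219140518367 F [-1.93 -1.22  6.93] T [-0.17  0.31  0.71] p [637.01  43.77 134.37] j [ 0.07  0.58  0.21  1.19 -0.    1.91] w 12.624036740197269
```

```bash

python3 -m inch '[0,0,0,0,0,0.03,0,0,0,2,0,0,0.03,0,0,0,4,0,0,0.03,0,0,0,4,0,0,0.03,0]'>/dev/null;python3 o.py
python3 -m inch '[0,0,0,0,0,0,45,0,0,0,0,0,0,45,0,0,0,0,0,0,45,0,0,40,0,0,0,45,0,0,70,0,0,0,45,-60,20,70,0,0,0,100,-100,100,70,0,0,0,100,-100,130,70,0,0,0,100]'>/dev/null
python3 -m inch '[-100,50,0,0,0,0,100,-100,50,0,0,0,0,100,-100,50,0,0,0,0,100,-100,50,0,0,0,0,100]'>/dev/null;python3 o.py
python3 - <<'E'
from scene import *
shot('top','t9'); shot('side','s9')
Bx,By=636,44;z=80.5;A=-101
Z=[circ(Bx,By,33.5,z),circ(Bx,By,33.5,z+27),box(Bx,By,A,44,14,z+49)]
a=draw('top','t9',Z,(130,200,250,320),5.5,'');b=draw('side','s9',Z,(130,200,280,350),5.5,'')
cv2.imwrite('pics/c9.png',np.hstack([a,b]))
for d in bot.silhouettes('top','tin_0'): print('tin',round(d['confidence'],2),np.round(d['uv']),rect(d['mask'],.028))
E
```

```text
yaw_y -13.588483751841366 F [ 0.73 -0.77  3.3 ] T [-0.07 -0.11  0.27] p [636.9   43.77 137.41] j [ 0.07  0.58  0.21  1.2  -0.    1.88] w 12.28415315166471
yaw_y -13.31151333675298 F [-0.77 -0.09 -0.47] T [-0.08  0.04 -0.01] p [450.8  180.86 207.04] j [ 0.38  0.24 -0.12  1.22  0.    2.18] w 85.1336473998026
tin 0.86 [425. 200.] [ 580.2 -303.5   53.7   79.5   72.2]
tin 0.8 [213. 244.] [459.6 198.1  53.2  62.4  -9.7]
tin 0.74 [432. 248.] [ 462.9 -317.2   52.6   79.3  -21.4]
tin 0.7 [318. 234.] [480.9 -56.5  52.8  75.6 -26.2]
```

View pics/c9.png

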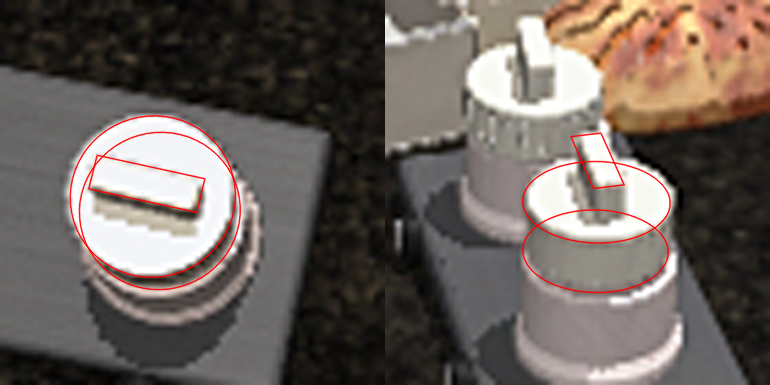

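```bash

python3 -m inch '[14,28,-40,0,0,0.04,100,14,28,-80,0,0,0.04,100,14,28,-120,0,0,0.04,100,14,28,-120,0,0,0.04,100,14,28,-120,0,0,0.04,100]'>/dev/null;python3 o.py
python3 -m inch '[0,0,-30,0,0,0,100,0,0,-52,0,0,0,100,0,0,-52,0,0,0,100,0,0,-52,0,0,0,100]'>/dev/null;python3 o.py
python3 -m inch '[0,0,0,0,0,0,0,0,0,0,0,0,0,0,0,0,0,0,0,0,0,0,0,0,0,0,0,0,0,0,0,0,0,0,0,0,0,0,0,0,0,0]'>/dev/null;python3 o.py
python3 -m inch '[0,0,30,0,0,0,0,0,0,60,0,0,0,0,0,0,60,0,0,0,0,0,0,60,0,0,0,0]'>/dev/null;python3 o.py
```

```text
yaw_y -11.380914711211844 F [-0.31  0.46 -0.71] T [ 0.01 -0.   -0.01] p [468.77 205.61  84.56] j [ 0.41  0.41 -0.23  0.94 -0.    2.18] w 84.95088564676051
yaw_y -11.353012728768974 F [ 0.61 -1.27 -0.23] T [0.   0.05 0.01] p [471.44 207.14  36.8 ] j [ 0.41  0.47 -0.28  0.82 -0.    2.18] w 85.16653649493033
yaw_y -11.274823472867581 F [-2.87 -0.63  7.91] T [-0.07  0.61 -0.03] p [471.26 207.97  37.64] j [ 0.42  0.47 -0.28  0.82  0.    2.18] w 48.167112948099735
yaw_y -11.28026378976385 F [-0.45 -0.88 -1.49] T [-0.01 -0.03 -0.  ] p [472.23 208.16  97.95] j [ 0.42  0.39 -0.22  0.96 -0.    2.18] w 47.98026862970118
```

```bash

python3 -m inch '[0,-35,30,0,0,0,0,0,-75,50,0,0,0,0,0,-115,50,0,0,0,0,0,-155,50,0,0,0,0,0,-195,50,0,0,0,0,0,-230,50,0,0,0,0,0,-250,50,0,0,0,0,0,-250,50,0,0,0,0]'>/dev/null;python3 o.py
python3 -m inch '[40,-35,0,0,0,0.1,0,70,-70,0,0,0,0.2,0,100,-100,0,0,0,0.2,0,130,-130,0,0,0,0.2,0,136,-138,0,0,0,0.2,0,136,-138,0,0,0,0.2,0,136,-138,0,0,0,0.2,0,136,-138,0,0,0,0.2,0]'>/dev/null;python3 o.py
python3 -m inch '[0,0,0,0,0,0,0,0,0,0,0,0,0,0,0,0,0,0,0,0,0]'>/dev/null;python3 o.py
```

```text
yaw_y -11.632284634946075 F [ 0.8  -0.21 -1.29] T [0.04 0.04 0.02] p [469.19 -46.51 144.28] j [-0.1   0.27 -0.26  1.05 -0.    1.68] w 48.24388949462358
yaw_y 0.205978507256674 F [ 0.48 -0.08 -1.25] T [-0.02  0.01 -0.04] p [ 604.97 -179.5   143.63] j [-0.29  0.56  0.2   1.21  0.    1.28] w 48.43843178591276
yaw_y 0.25167404423059736 F [ 0.19  0.41 -1.87] T [ 0.   -0.03  0.04] p [ 605.76 -179.53  145.68] j [-0.29  0.56  0.2   1.21  0.    1.28] w 47.86786265011675
```

```bash

python3 -m inch '[3.3,-2.5,-40,0,0,0,0,3.3,-2.5,-80,0,0,0,0,3.3,-2.5,-92,0,0,0,0,3.3,-2.5,-92,0,0,0,0,3.3,-2.5,-92,0,0,0,0,3.3,-2.5,-92,0,0,0,0]'>/dev/null;python3 o.py
python3 -m inch '[0,0,-4,0,0,0,0,0,0,-8,0,0,0,0,0,0,-8,0,0,0,0,0,0,-8,0,0,0,0]'>/dev/null;python3 o.py
```

```text
yaw_y 0.188445024155925 F [ 0.66 -0.03 -1.66] T [-0.02 -0.06 -0.03] p [ 611.2  -183.49   55.84] j [-0.29  0.65  0.1   1.02  0.    1.28] w 47.95486066472859
yaw_y 0.16965834659215773 F [-0.88 -0.13 -1.73] T [-0.01  0.04 -0.04] p [ 609.62 -183.25   45.75] j [-0.29  0.66  0.09  1.01 -0.    1.28] w 48.15366410874895
```

```bash

python3 -m inch '[-0.5,1,-1,0,0,0,0,-0.5,1,-2,0,0,0,0,-0.5,1,-3,0,0,0,0,-0.5,1,-3,0,0,0,0]'>/dev/null;python3 o.py
python3 -m inch '[0,0,0,0,0,0,80,0,0,0,0,0,0,80,0,0,0,0,0,0,80,0,0,0,0,0,0,80,0,0,40,0,0,0,80,0,0,80,0,0,0,80,0,0,110,0,0,0,80]'>/dev/null;python3 o.py
python3 -m inch '[-60,70,0,0,0,-0.12,80,-90,100,0,0,0,-0.24,80,-128,125,0,0,0,-0.36,80,-128,125,0,0,0,-0.46,80,-128,125,0,0,0,-0.46,80,-128,125,0,0,0,-0.46,80,-128,125,0,0,0,-0.46,80]'>/dev/null;python3 -m inch '[0,0,0,0,0,0,80,0,0,0,0,0,0,80,0,0,0,0,0,0,80]'>/dev/null;python3 o.py
```

```text
yaw_y 0.16957531226056233 F [-3.35 -0.08  5.36] T [0.23 0.52 0.02] p [ 609.14 -182.17   43.69] j [-0.29  0.66  0.09  1.    0.    1.28] w 48.12287189410053
yaw_y 0.17034972211946808 F [ 0.33 -0.68  0.16] T [-0.06 -0.04 -0.03] p [ 609.45 -182.32  154.51] j [-0.29  0.56  0.23  1.24 -0.    1.28] w 68.42303393261341
yaw_y -26.248030977260278 F [-0.18 -0.14 -0.04] T [ 0.01 -0.05  0.02] p [482.16 -58.   152.23] j [-0.12  0.28 -0.21  1.07 -0.    1.91] w 68.69173095629553
```

```bash

python3 -m inch '[-1,2,-40,0,0,0,90,-1,2,-80,0,0,0,90,-1,2,-110,0,0,0,90,-1,2,-110,0,0,0,90,-1,2,-110,0,0,0,90,-1,2,-110,0,0,0,90]'>/dev/null;python3 o.py
python3 -m inch '[0,0,0,0,0,0,0,0,0,0,0,0,0,0,0,0,0,0,0,0,0,0,0,0,0,0,0,0,0,0,0,0,0,0,0,0,0,0,0,0,0,0]'>/dev/null;python3 o.py
python3 -m inch '[0,0,40,0,0,0,0,0,0,80,0,0,0,0,0,0,110,0,0,0,0,0,0,110,0,0,0,0]'>/dev/null;python3 o.py
python3 -m inch '[40,-40,0,0,0,0.12,0,80,-80,0,0,0,0.24,0,110,-110,0,0,0,0.36,0,128,-126,0,0,0,0.46,0,128,-126,0,0,0,0.46,0,128,-126,0,0,0,0.46,0,128,-126,0,0,0,0.46,0]'>/dev/null;python3 -m inch '[0,0,0,0,0,0,0,0,0,0,0,0,0,0,0,0,0,0,0,0,0]'>/dev/null;python3 o.py
```

```text
yaw_y -26.21805824050169 F [0.24 0.12 0.55] T [ 0.01 -0.02 -0.06] p [481.5  -55.67  43.46] j [-0.12  0.41 -0.36  0.8  -0.    1.91] w 76.61433795661073
yaw_y -26.185621950518374 F [-1.05  0.02  8.67] T [ 0.05  0.42 -0.04] p [481.7  -55.38  44.96] j [-0.11  0.41 -0.36  0.8   0.    1.91] w 46.88567156800525
yaw_y -26.179788839555897 F [ 1.08  0.35 -0.2 ] T [ 0.01 -0.13  0.01] p [484.85 -55.72 160.15] j [-0.11  0.27 -0.21  1.08 -0.    1.91] w 46.70655307824767
yaw_y 0.23896110322002073 F [-0.22 -0.19 -0.92] T [ 0.02 -0.02 -0.  ] p [ 607.3  -180.04  152.76] j [-0.29  0.56  0.22  1.23  0.    1.28] w 46.60648829186308
```

```bash

python3 -m inch '[2,-2,-35,0,0,0,0,2,-2,-65,0,0,0,0,2,-2,-69,0,0,0,0,2,-2,-69,0,0,0,0,2,-2,-69,0,0,0,0,2,-2,-69,0,0,0,0]'>/dev/null;python3 o.py
for i in 1 2 3; do python3 -m inch '[0,0,-1,0,0,0,0,0,0,-2,0,0,0,0,0,0,-2,0,0,0,0]'>/dev/null;python3 o.py;done
```

```text
yaw_y 0.1924574638176182 F [-0.58 -0.87 -0.75] T [ 0.02 -0.04 -0.  ] p [ 611.03 -183.23   85.41] j [-0.29  0.62  0.14  1.09 -0.    1.28] w 46.65729385527749
yaw_y 0.17331513867570436 F [-0.59 -0.82 -1.45] T [-0.02  0.05 -0.  ] p [ 610.35 -183.28   82.05] j [-0.29  0.62  0.13  1.08 -0.    1.28] w 46.55295804535342
yaw_y 0.16826875362748694 F [ 0.45  1.13 -1.56] T [-0.02 -0.04 -0.02] p [ 610.03 -183.24   79.21] j [-0.29  0.62  0.13  1.08  0.    1.28] w 46.528152657785576
yaw_y 0.16560313861853615 F [-3.54  0.43  7.35] T [0.21 0.68 0.  ] p [ 610.08 -183.29   79.1 ] j [-0.29  0.62  0.13  1.07 -0.    1.28] w 46.70166502109256
```

```bash

python3 -m inch '[-0.8,1,2.5,0,0,0,0,-0.8,1,2.5,0,0,0,0,-0.8,1,0,0,0,0,0,-0.8,1,0,0,0,0,-0.8,1,0,0,0,0]'>/dev/null;python3 o.py
python3 -m inch '[0,0,0,0,0,0,80,0,0,0,0,0,0,80,0,0,0,0,0,0,80,0,0,0,0,0,0,80,0,0,40,0,0,0,80,0,0,80,0,0,0,80,0,0,80,0,0,0,80]'>/dev/null;python3 o.py
python3 -m inch '[-60,60,0,0,0,-0.12,80,-85,95,0,0,0,-0.24,80,-110,130,0,0,0,-0.36,80,-134,165,0,0,0,-0.46,80,-134,200,0,0,0,-0.46,80,-134,235,0,0,0,-0.46,90,-134,258,0,0,0,-0.46,90,-134,258,0,0,0,-0.46,90]'>/dev/null;python3 -m inch '[0,0,0,0,0,0,90,0,0,0,0,0,0,90,0,0,0,0,0,0,90]'>/dev/null;python3 o.py
```

```text
yaw_y 0.16560313861853615 F [-3.54  0.43  7.35] T [0.21 0.68 0.  ] p [ 610.08 -183.29   79.1 ] j [-0.29  0.62  0.13  1.07 -0.    1.28] w 46.70166502109256
yaw_y 0.17279440442446514 F [ 1.03 -0.26  1.73] T [ 0.03 -0.13 -0.01] p [ 614.46 -184.5   165.93] j [-0.29  0.56  0.25  1.25  0.    1.28] w 68.32032783901862
yaw_y -26.244220147509438 F [ 0.17 -0.38  0.15] T [-0.06 -0.01  0.01] p [476.35  73.87 157.21] j [ 0.15  0.27 -0.21  1.08 -0.    2.18] w 76.73329426726116$: bad value
```

```bash
python3 - <<'E'
from scene import *
bot.camera('top')
for n,z in(('tin_0',.028),('bayonet_lid',.1),('small_carton',.057)):
  for d in bot.silhouettes('top',n): print(n,round(d['confidence'],2),np.round(d['uv']),rect(d['mask'],z))
for d in bot.spot_point('top','tin_0'): print(d['uv'],d['confidence'],at_z('top',d['uv'],0)*1e3,at_z('top',d['uv'],.034)*1e3)
E
```

```text
tin_0 0.91 [374. 178.] [ 615.2 -188.1   51.3   77.5    1.5]
tin_0 0.68 [428. 202.] [ 578.4 -303.8   55.5   80.3   74.8]
tin_0 0.6 [359. 184.] [ 615.2 -144.8    4.8   29.3  -89.1]
tin_0 0.6 [226. 159.] [669.4 179.2  71.6  77.9 -43. ]
tin_0 0.53 [270. 243.] [466.9  58.5  40.3  50.1  65.6]
bayonet_lid 0.82 [276. 164.] [635.9  44.   65.6  69.7 -42.6]
bayonet_lid 0.31 [262. 172.] [624.5  92.  126.6 229.7 -10.5]
small_carton 0.49 [349. 150.] [ 687.3 -125.    33.1   41.4  -88.8]
[425.0, 202.1] 0.88 [ 577.1302 -309.1867    0.    ] [ 572.1142 -301.6449   34.    ]
[428.6, 248.9] 0.82 [ 463.3135 -317.071     0.    ] [ 461.8946 -309.28     34.    ]
[369.6, 189.1] 0.61 [ 605.8278 -173.0673    0.    ] [ 599.9048 -169.8275   34.    ]
[258.1, 169.9] 0.61 [646.6767 103.4121   0.    ] [639.4627  97.9137  34.    ]
[374.3, 183.0] 0.56 [ 621.3942 -184.4751    0.    ] [ 614.9791 -180.8748   34.    ]
[267.1, 239.9] 0.52 [474.7034  73.1245   0.    ] [472.9246  68.5834  34.    ]
```

```bash

python3 -m inch '[-1,2.5,-40,0,0,-0.01,90,-1,2.5,-80,0,0,-0.01,90,-1,2.5,-114,0,0,-0.01,90,-1,2.5,-114,0,0,-0.01,90,-1,2.5,-114,0,0,-0.01,90,-1,2.5,-114,0,0,-0.01,90]'>/dev/null;python3 o.py
python3 -m inch '[0,0,0,0,0,0,0,0,0,0,0,0,0,0,0,0,0,0,0,0,0,0,0,0,0,0,0,0,0,0,0,0,0,0,0,0,0,0,0,0,0,0]'>/dev/null;python3 o.py
python3 -m inch '[0,0,40,0,0,0,0,0,0,80,0,0,0,0,0,0,120,0,0,0,0,0,0,140,0,0,0,0]'>/dev/null
python3 -m inch '[30,-35,0,0,0,0.12,0,50,-75,0,0,0,0.24,0,70,-110,0,0,0,0.36,0,90,-145,0,0,0,0.47,0,110,-180,0,0,0,0.47,0,130,-215,0,0,0,0.47,0,134,-250,0,0,0,0.47,0,134,-258,0,0,0,0.47,0]'>/dev/null;python3 -m inch '[0,0,0,0,0,0,0,0,0,0,0,0,0,0,0,0,0,0,0,0,0,0,0,0,0,0,0,0]'>/dev/null;python3 o.py
```

```text
yaw_y -26.800561551640207 F [0.49 0.11 0.4 ] T [ 0.04 -0.03  0.01] p [476.3   77.12  44.71] j [ 0.16  0.41 -0.36  0.8   0.    2.2 ] w 76.64586730576733
yaw_y -26.75895571912318 F [-2.9  -0.5   9.87] T [-0.16  0.39 -0.02] p [477.02  77.52  46.25] j [ 0.16  0.4  -0.36  0.8  -0.    2.2 ] w 45.86108351169284
yaw_y 0.2882341491311564 F [-0.62 -0.45 -2.07] T [0.05 0.02 0.06] p [ 608.81 -178.98  183.83] j [-0.29  0.54  0.27  1.3   0.    1.28] w 45.507817082932895
```

```bash

python3 -m inch '[0.5,-2,-35,0,0,0,0,0.5,-2,-65,0,0,0,0,0.5,-2,-70,0,0,0,0,0.5,-2,-70,0,0,0,0,0.5,-2,-70,0,0,0,0,0.5,-2,-70,0,0,0,0]'>/dev/null;python3 o.py
for i in 1 2 3; do python3 -m inch '[0,0,-1,0,0,0,0,0,0,-2,0,0,0,0,0,0,-2,0,0,0,0]'>/dev/null;python3 o.py;done
```

```text
yaw_y 0.2231067323593834 F [-0.74  0.21 -1.19] T [-0.07 -0.   -0.02] p [ 610.81 -182.42  115.56] j [-0.29  0.59  0.17  1.15  0.    1.28] w 45.13790289862932
yaw_y 0.17214166906242667 F [ 0.23  0.35 -0.81] T [ 0. -0.  0.] p [ 609.92 -182.8   112.13] j [-0.29  0.59  0.17  1.14 -0.    1.28] w 45.313811836630784
yaw_y 0.16423810756218415 F [ 0.25  0.62 -1.3 ] T [-0.03  0.05 -0.02] p [ 609.35 -182.71  109.07] j [-0.29  0.6   0.17  1.14  0.    1.28] w 45.234688822154816
yaw_y 0.16118367646379284 F [-2.78 -0.24  4.82] T [0.05 0.53 0.02] p [ 609.59 -182.84  108.56] j [-0.29  0.6   0.16  1.14 -0.    1.28] w 44.93830881493065
```

```bash

python3 -m inch '[0,1.8,3,0,0,0,0,0,1.8,3,0,0,0,0,0,1.8,3,0,0,0,0,0,1.8,0,0,0,0,0,0,1.8,-0.5,0,0,0,0,0,1.8,-0.5,0,0,0,0]';python3 o.py
python3 -m inch '[0,0,0,0,0,0,80,0,0,0,0,0,0,80,0,0,0,0,0,0,80,0,0,0,0,0,0,80,0,0,40,0,0,0,80,0,0,80,0,0,0,80,0,0,80,0,0,0,80]'>/dev/null
python3 -m inch '[-40,-35,0,0,0,-0.12,80,-80,-70,0,0,0,-0.24,80,-110,-105,0,0,0,-0.36,80,-146,-134,0,0,0,-0.36,80,-146,-134,-30,0,0,-0.36,90,-146,-134,-30,0,0,-0.36,90]'>/dev/null;python3 -m inch '[0,0,0,0,0,0,90,0,0,0,0,0,0,90,0,0,0,0,0,0,90,0,0,0,0,0,0,90]'>/dev/null;python3 o.py
```

```text
clock: 45.07
eef_pos: [0.61, -0.181, 0.1085]
tool_rot: [0.706, 0.708, 0.0, 0.001]
ft_force: [-2.4, 0.6, 7.5]
grip_width: 0.0449
grasp_force: 66.2
yaw_y 0.17450639275877222 F [-2.35  0.59  7.48] T [ 0.16  0.49 -0.01] p [ 610.   -181.    108.47] j [-0.29  0.6   0.16  1.13  0.    1.28] w 44.936446177261075
yaw_y -20.33749110484885 F [-0.1   0.24 -0.29] T [ 0.05  0.03 -0.01] p [ 465.28 -314.47  157.74] j [-0.59  0.42 -0.    1.15  0.    1.33] w 77.07178803787538
```

```bash
python3 - <<'E'
from scene import *
bot.camera('top')
for n,z in(('tin_0',.09),):
  for d in bot.silhouettes('top',n): print(n,round(d['confidence'],2),np.round(d['uv']),rect(d['mask'],z),rect(d['mask'],.028))
E
python3 -m inch '[-2,-2.5,-40,0,0,0,90,-2,-2.5,-80,0,0,0,90,-2,-2.5,-114,0,0,0,90,-2,-2.5,-114,0,0,0,90,-2,-2.5,-114,0,0,0,90,-2,-2.5,-114,0,0,0,90]'>/dev/null;python3 o.py
python3 -m inch '[0,0,0,0,0,0,0,0,0,0,0,0,0,0,0,0,0,0,0,0,0,0,0,0,0,0,0,0,0,0,0,0,0,0,0,0,0,0,0,0,0,0]'>/dev/null;python3 o.py
python3 -m inch '[0,0,40,0,0,0,0,0,0,80,0,0,0,0,0,0,120,0,0,0,0,0,0,150,0,0,0,0,0,0,170,0,0,0,0,0,0,170,0,0,0,0,0,0,170,0,0,0,0]'>/dev/null;python3 o.py
```

```text
tin_0 0.72 [428. 245.] [ 464.  -294.6   50.7   60.3  -22.6] [ 466.9 -308.7   53.9   64.1  -22.6]
tin_0 0.7 [426. 203.] [ 569.3 -290.5   49.1   73.    74.4] [ 578.8 -304.4   52.2   77.6   74.4]
tin_0 0.63 [359. 194.] [ 574.9 -148.4   10.9   25.1  -28. ] [ 584.7 -153.3   11.5   26.7  -28. ]
yaw_y -20.40884337658443 F [0.88 0.13 0.71] T [-0.   -0.   -0.06] p [ 463.12 -317.91   44.62] j [-0.6   0.53 -0.14  0.89 -0.    1.33] w 76.67772455459044
yaw_y -20.454464757198025 F [-1.37  0.77  8.65] T [0.29 0.26 0.06] p [ 463.34 -318.54   46.28] j [-0.6   0.53 -0.14  0.89  0.    1.33] w 46.0268916094166
yaw_y -20.45856831427662 F [ 0.07 -0.7  -1.22] T [ 0.04 -0.    0.03] p [ 462.38 -318.02  215.24] j [-0.6   0.38  0.09  1.28 -0.    1.33] w 45.79752947786706
```

```bash

python3 -m inch '[37,34,0,0,0,0.12,0,74,68,0,0,0,0.24,0,110,100,0,0,0,0.36,0,140,128,0,0,0,0.36,0,147,135,0,0,0,0.36,0,147,135,0,0,0,0.36,0,147,135,0,0,0,0.36,0]'>/dev/null;python3 -m inch '[0,0,0,0,0,0,0,0,0,0,0,0,0,0,0,0,0,0,0,0,0,0,0,0,0,0,0,0]'>/dev/null;python3 o.py
python3 -m inch '[0,0,-35,0,0,0,0,0,0,-55,0,0,0,0,0,0,-65,0,0,0,0,0,0,-65,0,0,0,0,0,0,-65,0,0,0,0,0,0,-65,0,0,0,0]'>/dev/null;python3 o.py
```

```text
yaw_y 0.05129239880486125 F [ 0.19 -0.04 -1.49] T [-0.01  0.02  0.02] p [ 607.63 -183.57  212.91] j [-0.29  0.53  0.33  1.37 -0.    1.28] w 45.90176502761289
yaw_y 0.14703647679019127 F [ 0.44  0.43 -0.87] T [ 0.02 -0.01 -0.  ] p [ 609.44 -182.96  149.57] j [-0.29  0.57  0.22  1.22 -0.    1.28] w 45.16180847329643
```

```bash

python3 -m inch '[0,0,-4,0,0,0,0,0,0,-8,0,0,0,0,0,0,-10,0,0,0,0,0,0,-10,0,0,0,0,0,0,-10,0,0,0,0]'>/dev/null;python3 o.py
for i in 1 2 3; do python3 -m inch '[0,0,-1,0,0,0,0,0,0,-1.5,0,0,0,0,0,0,-1.5,0,0,0,0]'>/dev/null;python3 o.py;done
```

```text
yaw_y 0.17558555392054132 F [-0.01  0.48 -1.12] T [ 0.01 -0.01 -0.01] p [ 608.44 -182.3   137.7 ] j [-0.29  0.57  0.2   1.2   0.    1.28] w 45.239315085375225
yaw_y 0.17794567794732075 F [-0.17  0.7  -0.07] T [ 0.03  0.01 -0.02] p [ 608.71 -182.35  136.58] j [-0.29  0.57  0.2   1.2   0.    1.28] w 45.341016407024085
yaw_y 0.17547722673509725 F [-2.16  0.44  6.73] T [ 0.22  0.47 -0.01] p [ 608.89 -182.38  136.44] j [-0.29  0.57  0.2   1.19  0.    1.28] w 45.43659315729299
yaw_y 0.17352012873119804 F [-4.87  1.36 11.78] T [ 0.34  0.91 -0.01] p [ 609.   -182.43  136.39] j [-0.29  0.57  0.2   1.19  0.    1.28] w 45.12328825551082
```

Contact as predicted; release and check.

```bash

python3 -m inch '[0,0,2,0,0,0,0,0,0,2,0,0,0,0,0,0,2,0,0,0,80,0,0,2,0,0,0,80,0,0,2,0,0,0,80,0,0,2,0,0,0,80,0,0,40,0,0,0,80,0,0,60,0,0,0,80]'>/dev/null
python3 -m inch '[0,0,20,0,0,0,80,-40,20,20,0,0,0,80,-80,40,20,0,0,0,80,-120,80,20,0,0,0,80,-160,120,20,0,0,0,80,-200,150,20,0,0,0,80,-220,190,20,0,0,0,80,-220,220,20,0,0,0,80]'>/dev/null
python3 -m inch '[-80,40,0,0,0,0,80,-80,80,0,0,0,0,80,-80,100,0,0,0,0,80,-80,100,0,0,0,0,80]'>/dev/null; python3 o.py
python3 - <<'E'
from scene import *
shot('top','t10'); shot('side','s10')
d=bot.silhouettes('top','tin_0')
for e in d: print(round(e['confidence'],2),np.round(e['uv']),rect(e['mask'],.118))
Z=[box(608.7,-182,0.2,70,96,6)]+[box(609,-182.5,0.2,50,76,z) for z in(34,62,90,118)]
y,x=150,340
a=draw('top','t10',[box(609,-182.5,0.2,50,76,118),Z[0]],(145,215,335,405),5.5,'');b=draw('side','s10',Z,(200,290,315,385),5.5,'')
h=385;a=cv2.copyMakeBorder(a,0,b.shape[0]-a.shape[0],0,0,0)
cv2.imwrite('pics/c10.png',np.hstack([a,b]))
E
```

```text
yaw_y 0.5420158046570407 F [ 0.46 -0.24 -0.11] T [-0.02 -0.04 -0.01] p [317.16 114.13 213.43] j [ 0.34 -0.06 -0.44  1.19  0.    1.9 ] w 68.15000489606223
0.96 [424. 201.] [ 565.6 -283.8   49.9   73.    73.7]
0.67 [380. 180.] [ 606.3 -181.    57.7   77.2    0.2]
0.64 [359. 191.] [ 596.1 -141.8    4.2   35.8  -85.6]
0.53 [374. 192.] [ 573.6 -173.8    6.6   39.4    1.5]
0.29 [256. 172.] [620.   89.2 123.9 222.6  -9.7]
```

View pics/c10.png

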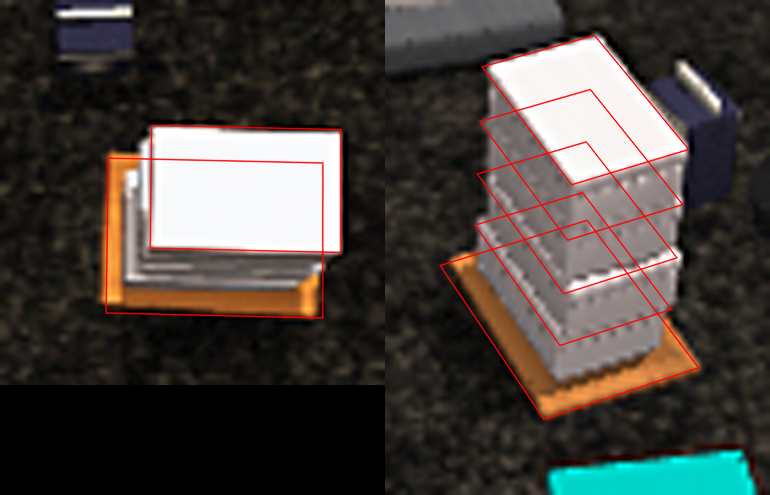

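```bash
python3 -c "
from workcell import bot
print(bot.job_done())"
```

```text
the job is handed in; nothing more can be done
None
```

I handed the job in. The screw cap is screwed fully home and the bayonet lid is locked. All four tins stand in one column on the board (one sticks out about 3 mm), and the carton is still upright. I released the screw cap slightly past its stop and it dropped tilted, but it went home level.

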